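Spin and tug test of toy wheel blocks

ROBOT

A 6-joint arm with a two-finger parallel gripper is mounted at the origin on the work surface. World frame = base frame: x ahead of the robot, y to its left, z up, the work surface at z = 0. Lengths are in m, angles in rad, forces in N, time in s.
With the tool pointing down it reaches from about 0.275 to 0.85 m from the base axis. Payload 5.2 kg.
Tool frame: the origin (TCP) lies at the very end of the fingers, on their centre line; the grasp point (between the pads) lies pinch_z behind it (pinch_z is the distance from the TCP to the grasp point, in m); z points along the fingers, y is the line along which they close (so a half turn about z gives the same grasp; the last joint's range is limited). The gripper opens to 85 mm and grips with 20 to 120 N. Pads are 22 mm wide; open, the fingers measure 114 mm over their backs; the gripper's body (76 mm by 85 mm) begins 54 mm behind the grasp point. The pads swing forward as they close: fully open they stand 13 mm farther back than shut.
Start: joints at [0.966, 0.259, 1.535, -0, 1.348, -0.203], TCP at [0.215, 0.506, 0.231] pointing down, gripper open.
Joint ranges: [-3.14, 3.14], [-0.91, 2.08], [0.19, 2.58], [-1.22, 4.36], [0.22, 2.71], [-3.12, 3.12]. Speed limits (rad/s): [2.57, 2.57, 3.14, 3.14, 3.14, 3.14].

INTERFACE

Orientations are given as a unit quaternion [w, x, y, z].
In Python, from rig import read_state, snapshot, camera_model, close_job, pinch_z gives the robot as it stands. The module is installed in compiled form; this text tells all that it offers.
- The arm moves only by the tool arm_command, never from a script. Its argument "steps" is a list of rows, each a list of 7 numbers: the opening, from -1 (shut) to 1 (fully open), then the shift along the world's x, y, z normalised to -1 to 1, where 1 is 0.25 m, then the turn, a rotation vector about the world's x, y, z normalised to -1 to 1, where 1 is pi/4 rad. In form: [[claw, tx, ty, tz, rx, ry, rz], ...]. A call has 1 to 20 rows; each row is the pose to reach, as a shift and turn from the pose commanded when the call began; what a row does not reach only later rows make up. A row lasts 1/8 s, in which the tool goes at most 62.5 mm and 10.7 degrees, less where a joint would pass 70% of its speed; a pose out of reach is approached as far as the arm can. A call with a number of a shift or a turn outside -1 to 1 is refused whole. A call with a gripper value outside its range is refused whole. The fingers move at their own pace and stop on an object; "force" is the grip in N (left out, the last holds). Time passes only in rows, so rows that repeat a pose let the fingers close. It gives the time, the measured TCP pose, the force, the opening and the grip force at its end, in the units of the state.
- read_state(): the state, without advancing time (a new reading comes with each control period).
- snapshot(name): name is "scene" or "top" or "wrist"; returns the picture (400x640x3 uint8, blue, green, red); there is no depth.
- camera_model(name): a dict with "fovy" (degrees; the focal length in pixels is half the picture's height over the tangent of half this angle, whatever the lens; pixels are square), "cx", "cy" (the principal point, pixels), "extrinsics" (4x4, takes a point from world to camera coordinates). Camera axes: x right, y up, looking along -z (the intrinsics and any distortion apply to the point x, -y, -z); pixel columns grow to the right and rows downward; lengths in m; the calibration is good to about 2 mm. A picture is of the moment at which its call begins: read the wrist's pose just before it. camera_model takes no time and is no camera call; for the wrist camera it gives the pose at the moment of the call.
- close_job(): hands the job in; it is judged then, once.
The state is a dict: "time": time; "joint_positions": joint angles; "qvel": joint speeds; "joint_efforts": joint torques, N m; "position": TCP position; "eef_rot": TCP orientation; "wrist_force": force on the tool from outside, world axes, zero at the start; "wrist_torque": the same for the moment, N m; "width": finger opening in m; "finger_force": force on a finger pad.
Only numpy, scipy, OpenCV 4.12 (cv2) and the standard library are available. Lean on these libraries where they do the work, as an engineer would, in place of code of your own. Each camera call takes 0.05 s, during which the arm holds its last target. There are 200 camera calls.

TASK

Test every wheel block on the bench one at a time in the jig, slid fully home under its sprung hold-down: give the wheel about a quarter turn and leave it turned, and if it turns freely, tug the axle pin straight up with about 12 N, never more than 24 N. Lay blocks whose wheel turns freely and whose pin holds flat in the shallow tray, and those whose wheel binds, or whose pin draws out, flat in the deep slatted crate. Leave everything else on the bench alone.

Things in the scene. Friction and masses are not known exactly. Their poses are not given: they have to be found in the camera images.
- block_a: wheel block of pale wood, all alike, about 170 g, may be absent. Plank 120 (x) x 60 (y) x 14 (z) mm; origin at the centre of its underside, z up. Wheel and axle pin on a vertical axis near its nose, at x=+28 mm, y=0. Near its tail, at x=-42 mm, y=0, a grip block 24 (x) x 26 (y) mm stands from 14 to 54 mm above the underside
- wheel_a (a joint): turn of block_a's wheel, rad, 0 at the start, positive counterclockwise from above, counts on over full turns. Wheel 48 mm diameter, from 28 to 48 mm above the block's underside; a dark plug near the rim shows its turn. A sound one turns freely (under 0.01 N m), no limit, and keeps its angle; a binding one goes stiffly (0.05 N m) 0.14 rad either way, then jams solid
- pin_a (a joint): how far block_a's axle pin is drawn up, m, 0 at the start; it stays where left. Head: plain dowel, 16 mm diameter, from 48 to 76 mm above the block's underside when at 0. A sound pin does not move below 9 N, then draws up 6 mm until its collar takes hold, and stops dead. One not retained draws up to 18 mm at only 2.5 N
- block_b: wheel block of pale wood, all alike, about 170 g, may be absent. Plank 120 (x) x 60 (y) x 14 (z) mm; origin at the centre of its underside, z up. Wheel and axle pin on a vertical axis near its nose, at x=+28 mm, y=0. Near its tail, at x=-42 mm, y=0, a grip block 24 (x) x 26 (y) mm stands from 14 to 54 mm above the underside
- wheel_b (a joint): turn of block_b's wheel, rad, 0 at the start, positive counterclockwise from above, counts on over full turns. Wheel 48 mm diameter, from 28 to 48 mm above the block's underside; a dark plug near the rim shows its turn. A sound one turns freely (under 0.01 N m), no limit, and keeps its angle; a binding one goes stiffly (0.05 N m) 0.14 rad either way, then jams solid
- pin_b (a joint): how far block_b's axle pin is drawn up, m, 0 at the start; it stays where left. Head: plain dowel, 16 mm diameter, from 48 to 76 mm above the block's underside when at 0. A sound pin does not move below 9 N, then draws up 6 mm until its collar takes hold, and stops dead. One not retained draws up to 18 mm at only 2.5 N
- block_c: wheel block of pale wood, all alike, about 170 g, may be absent. Plank 120 (x) x 60 (y) x 14 (z) mm; origin at the centre of its underside, z up. Wheel and axle pin on a vertical axis near its nose, at x=+28 mm, y=0. Near its tail, at x=-42 mm, y=0, a grip block 24 (x) x 26 (y) mm stands from 14 to 54 mm above the underside
- wheel_c (a joint): turn of block_c's wheel, rad, 0 at the start, positive counterclockwise from above, counts on over full turns. Wheel 48 mm diameter, from 28 to 48 mm above the block's underside; a dark plug near the rim shows its turn. A sound one turns freely (under 0.01 N m), no limit, and keeps its angle; a binding one goes stiffly (0.05 N m) 0.14 rad either way, then jams solid
- pin_c (a joint): how far block_c's axle pin is drawn up, m, 0 at the start; it stays where left. Head: plain dowel, 16 mm diameter, from 48 to 76 mm above the block's underside when at 0. A sound pin does not move below 9 N, then draws up 6 mm until its collar takes hold, and stops dead. One not retained draws up to 18 mm at only 2.5 N
- block_d: wheel block of pale wood, all alike, about 170 g, may be absent. Plank 120 (x) x 60 (y) x 14 (z) mm; origin at the centre of its underside, z up. Wheel and axle pin on a vertical axis near its nose, at x=+28 mm, y=0. Near its tail, at x=-42 mm, y=0, a grip block 24 (x) x 26 (y) mm stands from 14 to 54 mm above the underside
- wheel_d (a joint): turn of block_d's wheel, rad, 0 at the start, positive counterclockwise from above, counts on over full turns. Wheel 48 mm diameter, from 28 to 48 mm above the block's underside; a dark plug near the rim shows its turn. A sound one turns freely (under 0.01 N m), no limit, and keeps its angle; a binding one goes stiffly (0.05 N m) 0.14 rad either way, then jams solid
- pin_d (a joint): how far block_d's axle pin is drawn up, m, 0 at the start; it stays where left. Head: plain dowel, 16 mm diameter, from 48 to 76 mm above the block's underside when at 0. A sound pin does not move below 9 N, then draws up 6 mm until its collar takes hold, and stops dead. One not retained draws up to 18 mm at only 2.5 N
- jig: test jig fixed to the bench: a plywood channel without floor (blocks slide on the bench); origin on the bench at the channel's centre, mouth towards -x. 66 mm wide between walls 17 mm high, from the mouth at x=-31 mm to the end stop at x=+31 mm; flared guides run from the mouth out to x=-52 mm. Outside 110 mm wide, back at x=+51 mm
- home (a point): point on the bench, on the jig's axis 29 mm before its origin, where the origin of a block lies when it is fully home: nose first against the stop, wheel over the channel, tail block outside in front of the mouth; the block's x and y axes then lie along the jig's
- holddown (a joint): rise of the jig's sprung steel hold-down, m, 0 at rest: two 5 mm thick lips, undersides 18 mm above the bench (4 mm over the plank), reaching 12 mm in over each side of the channel. A block pulled up lifts 4 mm, meets the lips and raises them, 1.5 N per mm; with the weights, 6 mm of rise means about 12 N on the pin, 14 mm about 24 N
- tray: shallow plain plywood tray, loose, 172 (x) x 182 (y) mm outside, 26 mm high, walls and floor about 6 mm, for good blocks; origin at the centre of its underside. Two blocks fit side by side, each along the tray's x
- crate: deeper dark slatted wooden crate, loose, 172 (x) x 182 (y) mm outside, 50 mm high, walls and floor about 6 mm, for rejects; origin at the centre of its underside. Two blocks fit side by side, each along the crate's x
- rosette: bystander: carved wooden disc, 90 mm across, 18 mm thick; leave alone
- eraser: bystander: rubber eraser 50 x 24 x 12 mm; leave alone
- sandblock: bystander: cork sanding block 90 x 55 x 30 mm; leave alone
- knife: bystander: flat-bladed spatula 190 mm long, lying down; leave alone
- glue: bystander: glue bottle, 56 mm across, 150 mm tall; leave alone
- brushpot: bystander: turned wooden pot, 80 mm across, 100 mm tall; leave alone
- offcut: bystander: wood offcut 110 x 45 x 22 mm; leave alone
There are look-alikes about, which are no part of the job. What is shaped like the block_c but blue or green is not meant.

How it is judged:
At the end, for the whole second after the job is handed in: Blocks at rest, flat (0.15 rad) on the floor of their box: sound ones in the tray, wheel left turned 0.9 rad or more, pin drawn up over 4 mm; binding wheel in the crate, turned 0.06 rad or more into its jam; unretained pin in the crate, drawn out over 9 mm (x of block_a in the frame of tray between -0.06 and 0.06 m and y of block_a in the frame of tray between -0.085 and 0.085 m and z of each of block_a, block_d in the frame of tray below 0.014 m and angle between each of block_a, block_d, block_b, block_c's own z axis and vertical below 0.15 rad and linear speed of each of block_a, block_d, block_b, block_c below 0.02 m/s and (value of joint wheel_a above 0.9 rad or value of joint wheel_a below -0.9 rad) and value of joint each of pin_a, pin_d above 0.004 m and x of block_d in the frame of tray between -0.06 and 0.06 m and y of block_d in the frame of tray between -0.085 and 0.085 m and (value of joint wheel_d above 0.9 rad or value of joint wheel_d below -0.9 rad) and x of block_b in the frame of crate between -0.06 and 0.06 m and y of block_b in the frame of crate between -0.085 and 0.085 m and z of each of block_b, block_c in the frame of crate below 0.014 m and (value of joint wheel_b above 0.06 rad or value of joint wheel_b below -0.06 rad) and x of block_c in the frame of crate between -0.06 and 0.06 m and y of block_c in the frame of crate between -0.085 and 0.085 m and value of joint pin_c above 0.009 m); the robot touches nothing.
It fails at once if the hold-down is raised more than 17 mm: a pin was tugged far beyond the set force (value of joint holddown above 0.017 m).
It fails at once if a bystander is moved more than 50 mm (distance of any of rosette, eraser, sandblock, knife, glue, brushpot, offcut from where it was at the start of the episode above 0.05 m).
Of block_a, block_b, block_c, block_d only 2 to 3 are there at a start; the rules pass over those that are not, and their reading is None.
At some moment in a run one of tray, crate, block_a, block_b, block_c, block_d may be knocked a few centimetres aside while the robot is not near it.
It also fails if it takes over 210 s, if anything falls off the work surface, if the arm or the gripper's body presses on something with over 40 N, if the wrist force passes 120 N, or if a joint passes its speed limit or range.

## Working session

There is one attempt and no reset: what is moved stays moved. The work goes in short steps, Python scripts to look and compute and a tool call to move; the robot and the scene stay as the last step left them, time stands still between calls to the robot, and variables do not carry over. Pictures are saved under pics/ and viewed, at most 14 in all, crops included, and the job is handed in when it is done.

Besides the shell and the picture viewer there is one more tool, called as name([rows], argument=value, ...), one row to a line, values as JSON. arm_command: Moves the arm, as the interface text tells. Its arguments: {"type":"object","properties":{"steps":{"type":"array","items":{"type":"array","items":{"type":"number"}}},"force":{"type":"number"}},"required":["steps"]}

```bash
mkdir -p pics
python3 - <<'E'
from rig import *
import cv2
s=read_state();print(s['position'],s['eef_rot'],s['width'],pinch_z if not callable(pinch_z) else pinch_z())
for n in ['scene','top']:
    cv2.imwrite(f'pics/{n}0.png',snapshot(n));m=camera_model(n);print(n,m)
print(camera_model('wrist'))
E
```

```text
[0.21473682 0.50575257 0.23045891] [-3.78464167e-04  1.99553569e-01  9.79886468e-01 -8.59537498e-04] 0.0853418414561047 0.0187
scene {'fovy': 47.18575021854562, 'cx': 320.3466545464115, 'cy': 194.5252855093585, 'extrinsics': array([[ 4.88721647e-02,  9.98805027e-01,  1.69763841e-04,
        -3.66126373e-03],
       [-7.33177050e-01,  3.57593950e-02,  6.79096958e-01,
         3.68372039e-01],
       [ 6.78279386e-01, -3.33134054e-02,  7.34048563e-01,
        -1.66710317e+00],
       [ 0.00000000e+00,  0.00000000e+00,  0.00000000e+00,
         1.00000000e+00]])}
top {'fovy': 44.292459646837045, 'cx': 309.12913064835095, 'cy': 199.1754521329702, 'extrinsics': array([[ 4.50141616e-03, -9.99982829e-01, -3.75222710e-03,
         1.61113768e-03],
       [ 9.96923889e-01,  4.19397901e-03,  7.82634705e-02,
        -5.57885723e-01],
       [-7.82463899e-02, -4.09298128e-03,  9.96925649e-01,
        -1.69958010e+00],
       [ 0.00000000e+00,  0.00000000e+00,  0.00000000e+00,
         1.00000000e+00]])}
{'fovy': 71.83357498650625, 'cx': 317.6673714645168, 'cy': 195.13404349750732, 'extrinsics': array([[ 3.90959507e-01,  9.20407756e-01, -4.75499647e-04,
        -5.49230654e-01],
       [-8.71236393e-01,  3.69906401e-01, -3.22670732e-01,
         4.23024655e-02],
       [-2.96812754e-01,  1.26565463e-01,  9.46511158e-01,
        -3.80143848e-01],
       [ 0.00000000e+00,  0.00000000e+00,  0.00000000e+00,
         1.00000000e+00]])}
```

View pics/top0.png

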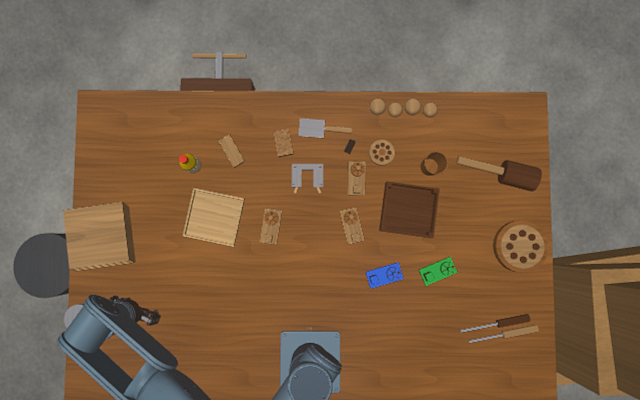

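View pics/scene0.png

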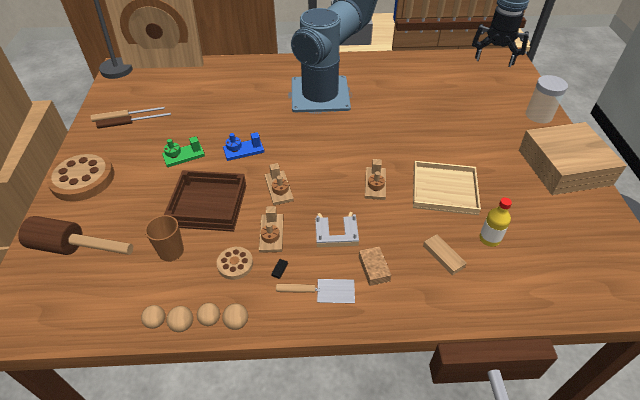

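```bash
cat > h.py <<'E'
import numpy as np,cv2
from rig import *
def w(name,u,v,z,m=None):
    m=m or camera_model(name);f=200/np.tan(np.radians(m['fovy']/2));E=m['extrinsics']
    d=E[:3,:3].T@np.array([(u-m['cx'])/f,-(v-m['cy'])/f,-1]);c=-E[:3,:3].T@E[:3,3]
    return (c+d*(z-c[2])/d[2])[:2].round(4)
def px(name,p,m=None):
    m=m or camera_model(name);f=200/np.tan(np.radians(m['fovy']/2));E=m['extrinsics']
    q=E[:3,:3]@np.array(p)+E[:3,3];return np.array([m['cx']+f*q[0]/-q[2],m['cy']-f*q[1]/-q[2]]).round(1)
def blk(name,nose,tail,m=None):
    pass
E
python3 - <<'E'
from h import *
im=cv2.imread('pics/top0.png')
cv2.imwrite('pics/c1.png',cv2.resize(im[130:260,250:380],None,fx=4.6,fy=4.6,interpolation=cv2.INTER_CUBIC))
E
```

```text
(no output)
```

View pics/c1.png

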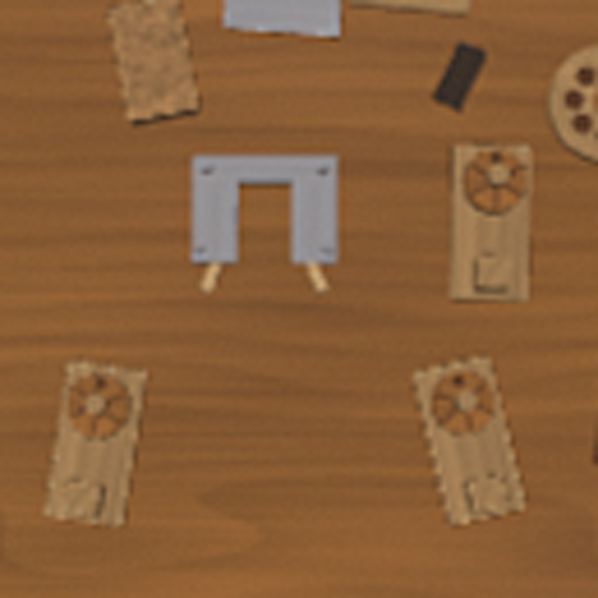

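Run:
```python
from h import *
c=lambda u,v,z:w('top',250+(u+.5)/4.6-.5,130+(v+.5)/4.6-.5,z)
print('jig',[c(*p,.023) for p in [(192,155),(338,155),(338,262),(192,262)]],'gap',c(238,220,.023),c(292,220,.023))
# plank corners nl,nr,tr,tl z=.014
B={'L':[(68,362),(146,370),(122,526),(45,517)],'R':[(413,373),(489,358),(525,508),(453,524)],'F':[(453,145),(530,145),(528,299),(450,299)]}
pins={'L':(96,404),'R':(468,401),'F':(499,174)}
for k,v in B.items():
    P=np.array([c(*p,.014) for p in v]);d=(P[0]+P[1]-P[2]-P[3])/2
    print(k,P.mean(0),'len',np.linalg.norm(d),'wid',np.linalg.norm((P[0]+P[3]-P[1]-P[2])/2),'yaw',np.degrees(np.arctan2(d[1],d[0])),'wheel from pin',c(*pins[k],.076), P.mean(0)+d/np.linalg.norm(d)*.028)
T=lambda ps,z:np.array([w('top',*p,z) for p in ps])
t=T([(193,188),(244,196),(234,247),(183,238)],.026);print('tray',t,t.mean(0))
t=T([(389,181),(439,186),(433,238),(379,234)],.05);print('crate',t,t.mean(0))
```

```text
jig [array([0.6842, 0.0672]), array([ 0.6847, -0.0445]), array([ 0.6024, -0.0447]), array([0.6019, 0.0666])] gap [0.6343 0.0317] [ 0.6345 -0.0095]
L [0.4635   0.139675] len 0.1195649718772182 wid 0.059474048962551734 yaw -8.004728857292854 wheel from pin [0.4911 0.1343] [0.49122718 0.13577586]
R [ 0.46705  -0.145725] len 0.11793295764967487 wid 0.05761356177151347 yaw 14.059809854057917 wheel from pin [ 0.4945 -0.1392] [ 0.49421119 -0.13892283]
F [ 0.634775 -0.161675] len 0.11897127804642597 wid 0.05945052564948437 yaw -1.083649701810044 wheel from pin [ 0.6629 -0.1626] [ 0.66276999 -0.16220454]
tray [[0.5951 0.4111]
 [0.5677 0.2319]
 [0.39   0.264 ]
 [0.4203 0.4419]] [0.493275 0.337225]
crate [[ 0.6198 -0.2716]
 [ 0.6031 -0.4439]
 [ 0.4242 -0.4205]
 [ 0.437  -0.2359]] [ 0.521025 -0.342975]
```

arm_command([
  [0.3, 0.829, -0.96, 0, 0, 0, 0.333],
  [0.3, 0.829, -0.96, 0, 0, 0, 0.333],
  [0.3, 0.829, -0.96, 0, 0, 0, 0.333],
  [0.3, 0.829, -0.96, 0, 0, 0, 0.333],
  [0.3, 0.829, -0.96, 0, 0, 0, 0.333],
  [0.3, 0.829, -0.96, 0, 0, 0, 0.333],
  [0.3, 0.829, -0.96, 0, 0, 0, 0.333],
  [0.3, 0.829, -0.96, 0, 0, 0, 0.333],
], force=50)

```text
time: 1.1
position: [0.4212, 0.2672, 0.2311]
eef_rot: [-0.0, 0.069, 0.998, 0.0]
wrist_force: [-0.1, 0.3, -0.9]
width: 0.0557
finger_force: 0.0
```

arm_command([
  [0.3, 0, -0.484, -0.3, 0, 0, 0],
  [0.3, 0, -0.484, -0.3, 0, 0, 0],
  [0.3, 0, -0.484, -0.3, 0, 0, 0],
  [0.3, 0, -0.484, -0.6, 0, 0, 0],
  [0.3, 0, -0.484, -0.6, 0, 0, 0],
  [0.3, 0, -0.484, -0.6, 0, 0, 0],
])

```text
time: 1.85
position: [0.4221, 0.1463, 0.0816]
eef_rot: [-0.001, 0.069, 0.998, 0.0]
wrist_force: [0.2, 1.0, -0.3]
width: 0.0554
finger_force: 0.0
```

Run:
```python
from h import *
cv2.imwrite('pics/w1.png',snapshot('wrist'));s=read_state();print(s)
for p in [(.422,.145,.054)]:print(px('wrist',p))
```

```text
{'time': 1.9, 'joint_positions': array([ 8.25038144e-02,  2.43155356e-01,  1.97106609e+00,  2.57473053e-04,
        9.26075490e-01, -1.34971654e+00]), 'qvel': array([-0.00540208, -0.02021784, -0.01704467, -0.00142467, -0.00386409,
       -0.00107626]), 'joint_efforts': array([-2.72790139e-02, -3.54632771e+01, -2.10234082e+01,  4.39730957e-04,
        3.57306353e-02,  5.95092162e-03]), 'position': array([0.4231351 , 0.146241  , 0.08250306]), 'eef_rot': array([6.24841488e-04, 6.93096593e-02, 9.97594978e-01, 1.99723521e-04]), 'wrist_force': array([ 0.0042542 , -0.71122744,  0.4363487 ]), 'wrist_torque': array([-0.01397795, -0.00679214,  0.020362  ]), 'finger_force': 0.0, 'width': 0.05568758614426616}
[316.1 227.4]
```

View pics/w1.png

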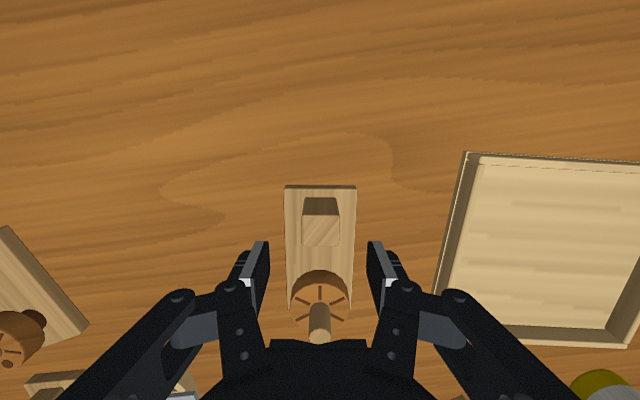

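arm_command([
  [0.3, -0.004, 0, -0.13, 0, 0, 0],
  [0.3, -0.004, 0, -0.25, 0, 0, 0],
  [0.3, -0.004, 0, -0.25, 0, 0, 0],
  [0.3, -0.004, 0, -0.25, 0, 0, 0],
  [-0.6, -0.004, 0, -0.25, 0, 0, 0],
  [-0.6, -0.004, 0, -0.25, 0, 0, 0],
  [-0.6, -0.004, 0, -0.25, 0, 0, 0],
  [-0.6, -0.004, 0, -0.25, 0, 0, 0],
  [-0.6, -0.004, 0, -0.25, 0, 0, 0],
  [-0.6, -0.004, 0, -0.25, 0, 0, 0],
], force=50)

```text
time: 3.15
position: [0.4226, 0.1455, 0.0202]
eef_rot: [0.001, 0.07, 0.998, 0.0]
wrist_force: [-1.0, 0.4, 7.6]
width: 0.0248
finger_force: 50.2
```

arm_command([
  [-0.6, 0, 0, 0.12, 0, 0, 0],
  [-0.6, 0, 0, 0.24, 0, 0, 0],
  [-0.6, 0.08, -0.27, 0.24, 0, 0, 0.09],
  [-0.6, 0.16, -0.538, 0.24, 0, 0, 0.178],
  [-0.6, 0.16, -0.538, 0.24, 0, 0, 0.178],
  [-0.6, 0.16, -0.538, 0.24, 0, 0, 0.178],
  [-0.6, 0.16, -0.538, 0.1, 0, 0, 0.178],
  [-0.6, 0.16, -0.538, 0.006, 0, 0, 0.178],
  [-0.6, 0.16, -0.538, 0.006, 0, 0, 0.178],
  [-0.6, 0.16, -0.538, 0.006, 0, 0, 0.178],
])

```text
time: 4.4
position: [0.4606, 0.0121, 0.0203]
eef_rot: [-0.001, -0.0, 1.0, 0.0]
wrist_force: [0.3, -0.1, -1.9]
width: 0.0254
finger_force: 52.6
```

Run:
```python
from h import *
s=read_state();print(s['position'],s['eef_rot'],s['wrist_force'])
a=snapshot('top')[130:260,250:380];cv2.imwrite('pics/c2.png',cv2.resize(a,None,fx=4.6,fy=4.6,interpolation=cv2.INTER_CUBIC))
```

```text
[0.46057843 0.01214218 0.02027554] [-5.19909791e-04 -4.37591400e-04  9.99999740e-01  2.41111563e-04] [ 0.32187626 -0.11404254 -1.93841205]
```

View pics/c2.png

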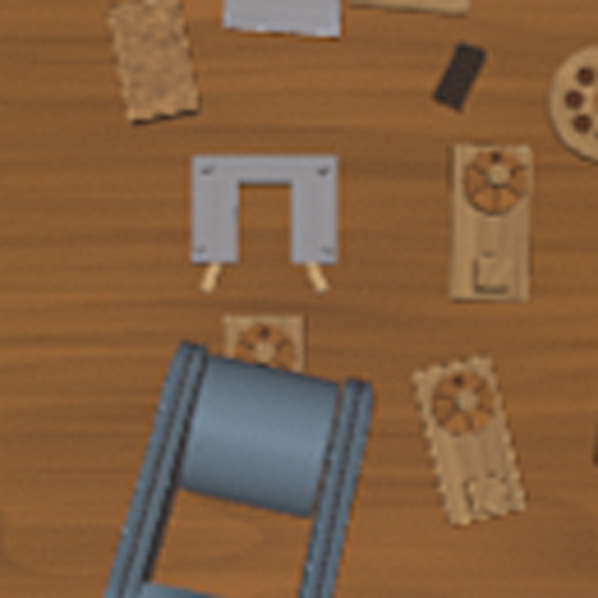

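arm_command([
  [-0.6, 0.06, -0.002, 0.0, 0, 0, 0],
  [-0.6, 0.12, -0.002, 0.0, 0, 0, 0],
  [-0.6, 0.18, -0.002, 0.0, 0, 0, 0],
  [-0.6, 0.24, -0.002, 0.0, 0, 0, 0],
  [-0.6, 0.3, -0.002, 0.0, 0, 0, 0],
  [-0.6, 0.35, -0.002, 0.0, 0, 0, 0],
  [-0.6, 0.38, -0.002, 0.0, 0, 0, 0],
  [-0.6, 0.39, -0.002, 0.0, 0, 0, 0],
  [-0.6, 0.4, -0.002, 0.0, 0, 0, 0],
  [-0.6, 0.405, -0.002, 0.0, 0, 0, 0],
  [-0.6, 0.41, -0.002, 0.0, 0, 0, 0],
  [-0.6, 0.412, -0.002, 0.0, 0, 0, 0],
])

```text
time: 5.95
position: [0.5624, 0.0109, 0.0199]
eef_rot: [-0.002, 0.0, 1.0, 0.0]
wrist_force: [-6.9, 5.5, 2.5]
width: 0.0249
finger_force: 53.3
```

arm_command([
  [0.0, -0.006, 0.004, 0.0, 0, 0, 0],
  [0.2, -0.006, 0.004, 0.0, 0, 0, 0],
  [0.2, -0.006, 0.004, 0.0, 0, 0, 0],
  [0.2, -0.006, 0.004, 0.1, 0, 0, 0],
  [0.4, -0.006, 0.004, 0.36, 0, 0, 0],
  [0.8, -0.006, 0.004, 0.36, 0, 0, 0],
  [0.8, 0.272, 0.004, 0.36, 0, 0, 0],
  [0.8, 0.272, 0.004, 0.36, 0, 0, 0],
  [0.8, 0.272, 0.004, 0.36, 0, 0, 0],
])

```text
time: 7.08
position: [0.6321, 0.0111, 0.1092]
eef_rot: [-0.001, 0.0, 1.0, 0.0]
wrist_force: [-1.2, -0.7, -0.1]
width: 0.0776
finger_force: 0.0
```

Run:
```python
from h import *
s=read_state();print(s['position'],s['wrist_force'],px('wrist',(.632,.011,.076)),px('wrist',(.562,.011,.054)))
cv2.imwrite('pics/w2.png',snapshot('wrist'))
```

```text
[0.63211519 0.01110116 0.10923395] [-1.15952119 -0.74605419 -0.08288284] [318.  225.7] [318.  120.2]
```

View pics/w2.png

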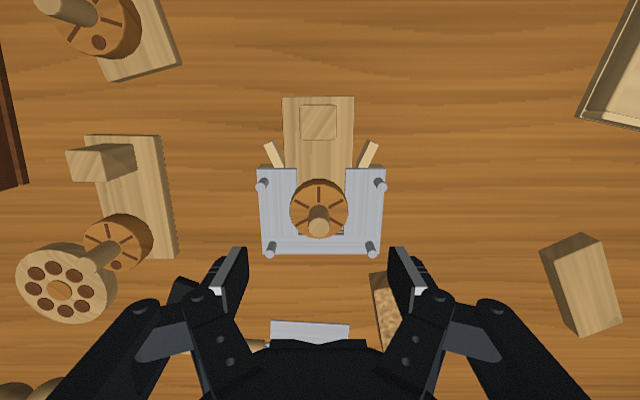

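arm_command([
  [0.8, 0, 0, -0.16, 0, 0, 0],
  [0.8, 0, 0, -0.318, 0, 0, 0],
  [0.8, 0, 0, -0.318, 0, 0, 0],
  [0.8, 0, 0, -0.318, 0, 0, 0],
  [-0.2, 0, 0, -0.318, 0, 0, 0],
  [-0.2, 0, 0, -0.318, 0, 0, 0],
  [-0.2, 0, 0, -0.318, 0, 0, 0],
  [-0.2, 0, 0, -0.318, 0, 0, 0],
  [-0.2, 0, 0, -0.318, 0, 0, 0],
  [-0.2, 0, 0, -0.318, 0, 0, 0],
], force=20)

```text
time: 8.38
position: [0.6335, 0.0112, 0.0328]
eef_rot: [0.002, 0.0, 1.0, -0.0]
wrist_force: [-1.0, 1.3, 5.8]
width: 0.0469
finger_force: 20.0
```

arm_command([
  [-0.2, 0, 0, 0, 0, 0, -0.05],
  [-0.2, 0, 0, 0, 0, 0, -0.1],
  [-0.2, 0, 0, 0, 0, 0, -0.15],
  [-0.2, 0, 0, 0, 0, 0, -0.2],
  [-0.2, 0, 0, 0, 0, 0, -0.25],
  [-0.2, 0, 0, 0, 0, 0, -0.3],
  [-0.2, 0, 0, 0, 0, 0, -0.3],
])

```text
time: 9.25
position: [0.6335, 0.0111, 0.0329]
eef_rot: [0.002, 0.118, 0.993, -0.0]
wrist_force: [-1.0, 0.1, 6.0]
width: 0.0471
finger_force: 20.0
```

Run:
```python
from h import *
s=read_state();print(s['position'],s['wrist_force'],s['wrist_torque'],s['eef_rot'],s['width'],s['finger_force'])
```

```text
[0.63352885 0.01114183 0.03285954] [-1.02075009  0.14315066  5.9626803 ] [ 0.07995985  0.15247702 -0.02514845] [ 1.62502505e-03  1.17906335e-01  9.93023391e-01 -3.70083895e-05] 0.04714757428472056 20.017179250717163
```

arm_command([
  [-0.2, 0, 0, 0, 0, 0, -0.15],
  [-0.2, 0, 0, 0, 0, 0, -0.3],
  [-0.2, 0, 0, 0, 0, 0, -0.45],
  [-0.2, 0, 0, 0, 0, 0, -0.6],
  [-0.2, 0, 0, 0, 0, 0, -0.75],
  [-0.2, 0, 0, 0, 0, 0, -0.9],
  [-0.2, 0, 0, 0, 0, 0, -0.9],
])

```text
time: 10.12
position: [0.6334, 0.011, 0.0328]
eef_rot: [0.001, 0.455, 0.891, 0.0]
wrist_force: [-1.5, -0.5, 7.2]
width: 0.047
finger_force: 20.0
```

arm_command([
  [-0.2, 0, 0, 0, 0, 0, -0.15],
  [-0.2, 0, 0, 0, 0, 0, -0.3],
  [-0.2, 0, 0, 0, 0, 0, -0.45],
  [-0.2, 0, 0, 0, 0, 0, -0.6],
  [-0.2, 0, 0, 0, 0, 0, -0.75],
  [-0.2, 0, 0, 0, 0, 0, -0.8],
  [-0.2, 0, 0, 0, 0, 0, -0.8],
  [0.3, 0, 0, 0, 0, 0, -0.8],
  [0.35, 0, 0, 0, 0, 0, -0.8],
  [0.35, 0, 0, 0.1, 0, 0, -0.8],
  [0.35, 0, 0, 0.3, 0, 0, -0.8],
  [0.35, 0, 0, 0.3, 0, 0, -0.8],
])

```text
time: 11.62
position: [0.6354, 0.0108, 0.1103]
eef_rot: [0.003, 0.707, 0.707, 0.003]
wrist_force: [0.6, -0.2, -0.1]
width: 0.0577
finger_force: 0.0
```

Run:
```python
from h import *
s=read_state();print(s['position'],s['wrist_force'],s['wrist_torque'],s['eef_rot'],s['width'])
cv2.imwrite('pics/w3.png',snapshot('wrist'))
```

```text
[0.63540779 0.01080072 0.11025435] [ 0.5525394  -0.24151355 -0.12623384] [-0.00371187 -0.02589953 -0.01876465] [0.00347449 0.70721427 0.70698616 0.00254354] 0.05771321821668387
```

View pics/w3.png

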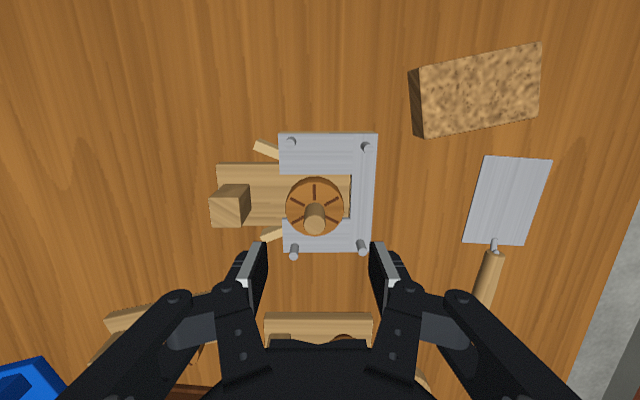

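arm_command([
  [0.2, 0, 0, -0.1, 0, 0, 0],
  [0.2, 0, 0, -0.2, 0, 0, 0],
  [0.2, 0, 0, -0.2, 0, 0, 0],
  [0.2, 0, 0, -0.2, 0, 0, 0],
  [-0.9, 0, 0, -0.2, 0, 0, 0],
  [-0.9, 0, 0, -0.2, 0, 0, 0],
  [-0.9, 0, 0, -0.2, 0, 0, 0],
  [-0.9, 0, 0, -0.2, 0, 0, 0],
  [-0.9, 0, 0, -0.2, 0, 0, 0],
  [-0.9, 0, 0, -0.2, 0, 0, 0],
  [-0.9, 0, 0, -0.2, 0, 0, 0],
  [-0.9, 0, 0, -0.2, 0, 0, 0],
], force=45)

```text
time: 13.18
position: [0.6331, 0.0112, 0.0569]
eef_rot: [0.001, 0.707, 0.707, 0.001]
wrist_force: [0.6, 0.3, 5.5]
width: 0.0141
finger_force: 44.1
```

arm_command([
  [-0.9, 0, 0, 0.008, 0, 0, 0],
  [-0.9, 0, 0, 0.016, 0, 0, 0],
  [-0.9, 0, 0, 0.024, 0, 0, 0],
  [-0.9, 0, 0, 0.032, 0, 0, 0],
  [-0.9, 0, 0, 0.032, 0, 0, 0],
  [-0.9, 0, 0, 0.032, 0, 0, 0],
])

```text
time: 13.92
position: [0.6318, 0.0113, 0.0632]
eef_rot: [-0.001, 0.707, 0.707, -0.0]
wrist_force: [0.2, -0.3, -5.6]
width: 0.0143
finger_force: 43.9
```

arm_command([
  [-0.9, 0, 0, 0.008, 0, 0, 0],
  [-0.9, 0, 0, 0.016, 0, 0, 0],
  [-0.9, 0, 0, 0.024, 0, 0, 0],
  [-0.9, 0, 0, 0.032, 0, 0, 0],
  [-0.9, 0, 0, 0.036, 0, 0, 0],
  [-0.9, 0, 0, 0.036, 0, 0, 0],
  [-0.9, 0, 0, 0.036, 0, 0, 0],
])

```text
time: 14.8
position: [0.6318, 0.0113, 0.0725]
eef_rot: [-0.0, 0.707, 0.707, -0.0]
wrist_force: [-1.6, -0.9, -10.5]
width: 0.0135
finger_force: 44.0
```

arm_command([
  [-0.9, 0, 0, 0.006, 0, 0, 0],
  [-0.9, 0, 0, 0.01, 0, 0, 0],
  [-0.9, 0, 0, 0.01, 0, 0, 0],
  [-0.9, 0, 0, 0.01, 0, 0, 0],
])

```text
time: 15.3
position: [0.6319, 0.0113, 0.0749]
eef_rot: [-0.0, 0.707, 0.707, -0.0]
wrist_force: [-1.9, -0.5, -15.5]
width: 0.0145
finger_force: 43.9
```

arm_command([
  [-0.9, 0, 0, -0.012, 0, 0, 0],
  [-0.9, 0, 0, -0.024, 0, 0, 0],
  [-0.9, 0, 0, -0.036, 0, 0, 0],
  [-0.9, 0, 0, -0.042, 0, 0, 0],
  [-0.9, 0, 0, -0.042, 0, 0, 0],
  [0.0, 0, 0, -0.042, 0, 0, 0],
  [0.2, 0, 0, -0.042, 0, 0, 0],
  [0.2, 0, 0, 0.05, 0, 0, 0],
  [0.2, 0, 0, 0.15, 0, 0, 0],
  [0.3, -0.2, 0, 0.15, 0, 0, 0.2],
  [0.3, -0.28, 0, 0.15, 0, 0, 0.4],
  [0.3, -0.28, 0, 0.15, 0, 0, 0.6],
  [0.3, -0.28, 0, 0.15, 0, 0, 0.8],
  [0.3, -0.28, 0, 0.15, 0, 0, 1.0],
  [0.3, -0.28, 0, 0.15, 0, 0, 1.0],
])

```text
time: 17.18
position: [0.5629, 0.0111, 0.1133]
eef_rot: [0.001, 0.384, 0.924, 0.0]
wrist_force: [0.4, 0.4, 0.0]
width: 0.0552
finger_force: 0.0
```

arm_command([
  [0.3, 0, 0, 0, 0, 0, 0.22],
  [0.3, 0, 0, 0, 0, 0, 0.44],
  [0.3, 0, 0, 0, 0, 0, 0.66],
  [0.3, 0, 0, 0, 0, 0, 0.88],
  [0.3, 0, 0, 0, 0, 0, 1.0],
  [0.3, 0, 0, 0, 0, 0, 1.0],
])

```text
time: 17.92
position: [0.5626, 0.0111, 0.113]
eef_rot: [0.0, 0.002, 1.0, -0.0]
wrist_force: [-0.1, 0.1, -0.4]
width: 0.056
finger_force: 0.0
```

Run:
```python
from h import *
s=read_state();print(s['position'],s['eef_rot'],px('wrist',(.562,.011,.054)),px('wrist',(.632,.011,.082)))
a=snapshot('wrist');b=snapshot('top')[140:270,170:460];
b=cv2.resize(b,None,fx=2.75,fy=2.75,interpolation=cv2.INTER_CUBIC)
o=np.zeros((600,800,3),np.uint8);o[:b.shape[0],:b.shape[1]]=b[:,:800];c=a[60:300,150:520];o[358:598,:370]=c
cv2.imwrite('pics/m4.png',o);cv2.imwrite('pics/top4.png',snapshot('top'))
```

```text
[0.562647   0.01114974 0.11301047] [ 3.65802930e-04  2.08217958e-03  9.99997764e-01 -5.35232170e-05] [317.9 211. ] [318.3 308.7]
```

View pics/m4.png

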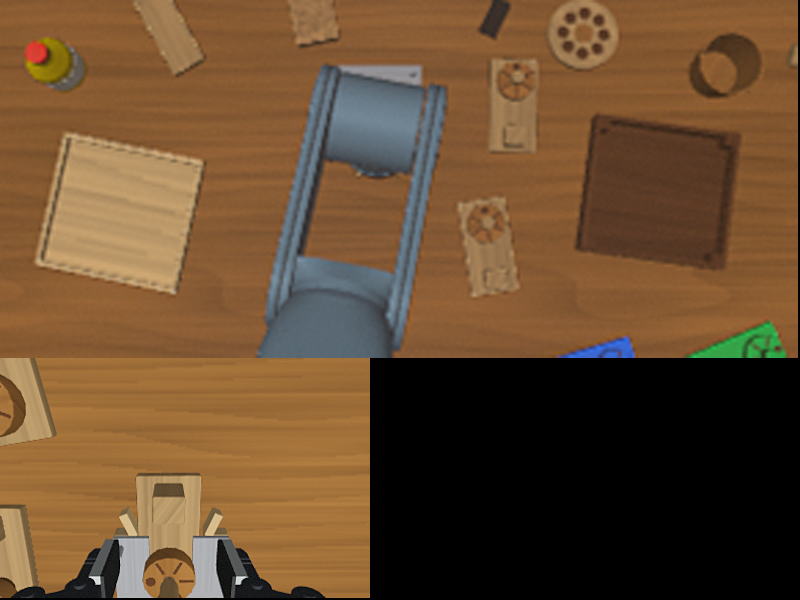

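arm_command([
  [0.3, 0, 0, -0.2, 0, 0, 0],
  [0.3, 0, 0, -0.36, 0, 0, 0],
  [0.3, 0, 0, -0.372, 0, 0, 0],
  [0.3, 0, 0, -0.372, 0, 0, 0],
  [-0.6, 0, 0, -0.372, 0, 0, 0],
  [-0.6, 0, 0, -0.372, 0, 0, 0],
  [-0.6, 0, 0, -0.372, 0, 0, 0],
  [-0.6, 0, 0, -0.372, 0, 0, 0],
  [-0.6, 0, 0, -0.372, 0, 0, 0],
  [-0.6, 0, 0, -0.366, 0, 0, 0],
  [-0.6, -0.1, 0, -0.366, 0, 0, 0],
  [-0.6, -0.2, 0, -0.366, 0, 0, 0],
  [-0.6, -0.3, 0, -0.366, 0, 0, 0],
  [-0.6, -0.4, 0, -0.366, 0, 0, 0],
  [-0.6, -0.42, 0, -0.366, 0, 0, 0],
  [-0.6, -0.42, 0, -0.2, 0, 0, 0],
  [-0.6, -0.42, 0, -0.05, 0, 0, 0],
  [-0.6, -0.42, 0, 0, 0, 0, 0],
], force=50)

```text
time: 20.32
position: [0.4589, 0.0109, 0.1148]
eef_rot: [0.002, 0.0, 1.0, -0.0]
wrist_force: [0.2, 0.5, -2.9]
width: 0.0253
finger_force: 50.0
```

arm_command([
  [-0.6, 0, 0.25, 0, 0, 0, -0.07],
  [-0.6, 0, 0.5, 0, 0, 0, -0.14],
  [-0.6, 0, 0.75, 0, 0, 0, -0.211],
  [-0.6, 0, 0.9, 0, 0, 0, -0.211],
  [-0.6, 0, 0.9, 0, 0, 0, -0.211],
])

```text
time: 20.95
position: [0.4564, 0.2386, 0.1115]
eef_rot: [-0.001, 0.081, 0.997, -0.0]
wrist_force: [0.2, -0.9, -2.1]
width: 0.0254
finger_force: 50.3
```

Run:
```python
from h import *
from scipy.optimize import minimize
def boxpose(im,lo,hi,roi,h,g):
    pass
im=cv2.imread('pics/top4.png')
for i,im in enumerate([im,snapshot('top')]):
    print(i, [ (abs(im.astype(int)-cv2.imread('pics/top0.png').astype(int)).sum(2)[a:b,c:d]>60).sum() for a,b,c,d in [(180,255,178,250),(175,245,372,445),(200,250,335,370),(155,200,343,370)]])
T=lambda ps,z:np.array([w('top',*p,z) for p in ps])
t=T([(193.6,188.7),(243.8,198.2),(234.4,246.2),(183.8,236.4)],.026);print(t,t.mean(0))
```

```text
0 [np.int64(0), np.int64(0), np.int64(382), np.int64(0)]
1 [np.int64(2312), np.int64(0), np.int64(381), np.int64(0)]
[[0.5927 0.409 ]
 [0.56   0.2325]
 [0.3928 0.2626]
 [0.4259 0.4393]] [0.49285 0.33585]
```

arm_command([
  [-0.6, 0.006, 0.25, 0, 0, 0, 0],
  [-0.6, 0.006, 0.5, 0, 0, 0, 0],
  [-0.6, 0.006, 0.597, 0, 0, 0, -0.01],
  [-0.6, 0.006, 0.597, 0, 0, 0, -0.01],
  [-0.6, 0.006, 0.597, 0, 0, 0, -0.01],
  [-0.6, 0.006, 0.597, -0.16, 0, 0, -0.01],
  [-0.6, 0.006, 0.597, -0.3, 0, 0, -0.01],
  [-0.6, 0.006, 0.597, -0.335, 0, 0, -0.01],
  [-0.6, 0.006, 0.597, -0.343, 0, 0, -0.01],
  [-0.6, 0.006, 0.597, -0.343, 0, 0, -0.01],
])

```text
time: 22.25
position: [0.4597, 0.385, 0.028]
eef_rot: [0.001, 0.087, 0.996, 0.0]
wrist_force: [-0.3, 0.1, -1.1]
width: 0.0257
finger_force: 50.7
```

arm_command([
  [-0.2, 0, 0, 0, 0, 0, 0],
  [0.05, 0, 0, 0, 0, 0, 0],
  [0.05, 0, 0, 0, 0, 0, 0],
  [0.05, 0, 0, 0.1, 0, 0, 0],
  [0.05, 0, 0, 0.35, 0, 0, 0],
  [0.05, -0.2, -0.2, 0.6, 0, 0, 0],
  [0.05, -0.2, -0.5, 0.6, 0, 0, 0],
  [0.05, -0.2, -0.8, 0.6, 0, 0, 0],
  [0.05, -0.2, -1.0, 0.6, 0, 0, 0],
  [0.05, -0.2, -1.0, 0.6, 0, 0, 0],
])

```text
time: 23.5
position: [0.4084, 0.1332, 0.1775]
eef_rot: [0.001, 0.088, 0.996, -0.0]
wrist_force: [0.3, 0.1, -0.4]
width: 0.045
finger_force: 0.0
```

Run:
```python
from h import *
s=read_state();print(s['position'],s['eef_rot'])
im=snapshot('top');cv2.imwrite('pics/top5.png',im)
r=lambda a,f:cv2.resize(a,None,fx=f,fy=f,interpolation=cv2.INTER_CUBIC)
a=r(im[200:260,325:385],6);b=r(im[175:255,170:260],4.5)
o=np.zeros((380,780,3),np.uint8);o[:360,:360]=a;o[:360,370:775]=b;cv2.imwrite('pics/m5.png',o)
```

```text
[0.40843656 0.13318198 0.17754682] [ 5.32335755e-04  8.76500128e-02  9.96151167e-01 -2.09937032e-04]
```

View pics/m5.png

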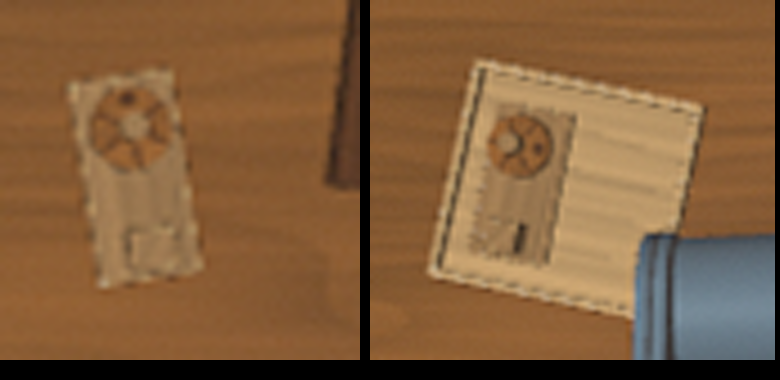

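```bash
cat >> h.py <<'E'
def block(P,pin,f,x0,y0,zb=0):
    c=lambda p,z:w('top',x0+(p[0]+.5)/f-.5,y0+(p[1]+.5)/f-.5,z)
    Q=np.array([c(p,zb+.014) for p in P]);d=(Q[0]+Q[1]-Q[2]-Q[3])/2;L=np.linalg.norm(d);d/=L;o=Q.mean(0);pn=c(pin,zb+.076)
    print('centre',o.round(4),'len',L.round(4),'yaw',np.degrees(np.arctan2(d[1],d[0])).round(1),'pin',pn,o+.028*d,'grip',(o-.042*d).round(4),(pn-.07*d).round(4))
E
python3 - <<'E'
from h import *
block([(68,85),(172,68),(203,268),(103,288)],(135,123),6,325,200)
E
```

```text
centre [ 0.454  -0.1302] len 0.1189 yaw 9.2 pin [ 0.4833 -0.1248] [ 0.48166133 -0.12565188] grip [ 0.4126 -0.1369] [ 0.4142 -0.136 ]
```

arm_command([
  [0.3, 0.01, -0.24, 0, 0, 0, 0.15],
  [0.3, 0.02, -0.48, 0, 0, 0, 0.3],
  [0.3, 0.02, -0.72, 0, 0, 0, 0.427],
  [0.3, 0.02, -0.96, 0, 0, 0, 0.427],
  [0.3, 0.02, -0.96, 0, 0, 0, 0.427],
])

```text
time: 24.18
position: [0.4142, -0.1086, 0.1774]
eef_rot: [0.0, -0.077, 0.997, -0.001]
wrist_force: [-0.0, -0.1, 0.5]
width: 0.0554
finger_force: 0.0
```

arm_command([
  [0.3, 0, -0.126, -0.1, 0, 0, 0],
  [0.3, 0, -0.126, -0.3, 0, 0, 0],
  [0.3, 0, -0.126, -0.5, 0, 0, 0],
  [0.3, 0, -0.126, -0.6, 0, 0, 0],
  [0.3, 0, -0.126, -0.63, 0, 0, 0],
  [0.3, 0, -0.126, -0.63, 0, 0, 0],
  [-0.6, 0, -0.126, -0.63, 0, 0, 0],
  [-0.6, 0, -0.126, -0.63, 0, 0, 0],
  [-0.6, 0, -0.126, -0.63, 0, 0, 0],
  [-0.6, 0, -0.126, -0.63, 0, 0, 0],
  [-0.6, 0, -0.126, -0.63, 0, 0, 0],
  [-0.6, 0, -0.126, -0.63, 0, 0, 0],
], force=50)

```text
time: 25.68
position: [0.4148, -0.1364, 0.0208]
eef_rot: [0.001, -0.08, 0.997, -0.001]
wrist_force: [0.2, 0.7, 6.3]
width: 0.0255
finger_force: 49.9
```

arm_command([
  [-0.6, 0, 0, 0.12, 0, 0, 0],
  [-0.6, 0, 0, 0.24, 0, 0, 0],
  [-0.6, 0.08, 0.3, 0.24, 0, 0, -0.1],
  [-0.6, 0.19, 0.59, 0.24, 0, 0, -0.204],
  [-0.6, 0.19, 0.59, 0.24, 0, 0, -0.204],
  [-0.6, 0.19, 0.59, 0.24, 0, 0, -0.204],
  [-0.6, 0.19, 0.59, 0.1, 0, 0, -0.204],
  [-0.6, 0.19, 0.59, 0.005, 0, 0, -0.204],
  [-0.6, 0.19, 0.59, 0.005, 0, 0, -0.204],
  [-0.6, 0.19, 0.59, 0.005, 0, 0, -0.204],
])

```text
time: 26.92
position: [0.4611, 0.0106, 0.0209]
eef_rot: [-0.0, -0.0, 1.0, -0.0]
wrist_force: [-0.5, -0.6, -2.5]
width: 0.0258
finger_force: 52.9
```

arm_command([
  [-0.6, 0.06, 0, 0.0, 0, 0, 0],
  [-0.6, 0.12, 0, 0.0, 0, 0, 0],
  [-0.6, 0.18, 0, 0.0, 0, 0, 0],
  [-0.6, 0.24, 0, 0.0, 0, 0, 0],
  [-0.6, 0.3, 0, 0.0, 0, 0, 0],
  [-0.6, 0.35, 0, 0.0, 0, 0, 0],
  [-0.6, 0.38, 0, 0.0, 0, 0, 0],
  [-0.6, 0.39, 0, 0.0, 0, 0, 0],
  [-0.6, 0.4, 0, 0.0, 0, 0, 0],
  [-0.6, 0.406, 0, 0.0, 0, 0, 0],
  [-0.6, 0.406, 0, 0.0, 0, 0, 0],
])

```text
time: 28.3
position: [0.5627, 0.0114, 0.0209]
eef_rot: [-0.0, -0.001, 1.0, -0.0]
wrist_force: [-0.8, 0.1, -2.0]
width: 0.0252
finger_force: 52.9
```

Little contact force yet; creep on to the stop.

arm_command([
  [-0.6, 0.006, 0, 0.0, 0, 0, 0],
  [-0.6, 0.012, 0, 0.0, 0, 0, 0],
  [-0.6, 0.016, 0, 0.0, 0, 0, 0],
  [-0.6, 0.016, 0, 0.0, 0, 0, 0],
])

```text
time: 28.8
position: [0.5634, 0.0119, 0.0201]
eef_rot: [-0.003, -0.001, 1.0, 0.0]
wrist_force: [-9.0, -0.1, 1.7]
width: 0.0257
finger_force: 53.4
```

arm_command([
  [0.0, -0.01, 0, 0.0, 0, 0, 0],
  [0.2, -0.01, 0, 0.0, 0, 0, 0],
  [0.2, -0.01, 0, 0.0, 0, 0, 0],
  [0.2, -0.01, 0, 0.1, 0, 0, 0],
  [0.4, -0.01, 0, 0.36, 0, 0, 0],
  [0.8, -0.01, 0, 0.36, 0, 0, 0],
  [0.8, 0.264, 0, 0.36, 0, 0, 0],
  [0.8, 0.264, 0, 0.36, 0, 0, 0],
  [0.8, 0.264, 0, 0.36, 0, 0, 0],
  [0.8, 0.264, 0, 0.2, 0, 0, 0],
  [0.8, 0.264, 0, 0.04, 0, 0, 0],
  [0.8, 0.264, 0, 0.04, 0, 0, 0],
  [0.8, 0.264, 0, 0.04, 0, 0, 0],
  [-0.2, 0.264, 0, 0.04, 0, 0, 0],
  [-0.2, 0.264, 0, 0.04, 0, 0, 0],
  [-0.2, 0.264, 0, 0.04, 0, 0, 0],
  [-0.2, 0.264, 0, 0.04, 0, 0, 0],
  [-0.2, 0.264, 0, 0.04, 0, 0, 0],
  [-0.2, 0.264, 0, 0.04, 0, 0, 0],
], force=20)

```text
time: 31.18
position: [0.634, 0.0113, 0.0329]
eef_rot: [0.002, -0.001, 1.0, -0.0]
wrist_force: [-1.1, 0.1, 6.2]
width: 0.047
finger_force: 19.9
```

arm_command([
  [-0.2, 0, 0, 0, 0, 0, -0.05],
  [-0.2, 0, 0, 0, 0, 0, -0.1],
  [-0.2, 0, 0, 0, 0, 0, -0.15],
  [-0.2, 0, 0, 0, 0, 0, -0.2],
  [-0.2, 0, 0, 0, 0, 0, -0.25],
  [-0.2, 0, 0, 0, 0, 0, -0.3],
  [-0.2, 0, 0, 0, 0, 0, -0.3],
])

```text
time: 32.05
position: [0.634, 0.0111, 0.0329]
eef_rot: [0.002, 0.117, 0.993, -0.0]
wrist_force: [-1.9, -0.7, 6.6]
width: 0.0468
finger_force: 19.9
```

Run:
```python
from h import *
s=read_state();print(s['position'],s['wrist_force'],s['wrist_torque'],s['eef_rot'],s['width'],s['finger_force'])
```

```text
[0.63396319 0.0110756  0.03289226] [-1.94604362 -0.717267    6.64516729] [-0.08577171  0.2031216  -0.05405523] [ 1.58567585e-03  1.17183034e-01  9.93109044e-01 -2.20361262e-04] 0.04677474423071247 19.90104764699936
```

arm_command([
  [-0.2, 0, 0, 0, 0, 0, -0.1],
  [-0.2, 0, 0, 0, 0, 0, -0.2],
  [-0.2, 0, 0, 0, 0, 0, -0.3],
  [-0.2, 0, 0, 0, 0, 0, -0.3],
])

```text
time: 32.55
position: [0.6339, 0.0109, 0.0328]
eef_rot: [0.002, 0.233, 0.972, -0.0]
wrist_force: [-1.1, -1.8, 6.1]
width: 0.047
finger_force: 19.9
```

Run:
```python
from h import *
s=read_state();print(s['position'],s['wrist_force'],s['wrist_torque'],s['eef_rot'],s['width'],s['finger_force'])
```

```text
[0.63387552 0.01094515 0.03284169] [-1.10133064 -1.77938239  6.09786869] [-0.22298489  0.27485638  0.00731935] [ 1.52486583e-03  2.33279033e-01  9.72408628e-01 -1.67419005e-04] 0.04698462293662063 19.936116635799408
```

Torque about zero: free. Finish the quarter turn, release and look at the pin.

arm_command([
  [-0.2, 0, 0, 0, 0, 0, -0.15],
  [-0.2, 0, 0, 0, 0, 0, -0.3],
  [-0.2, 0, 0, 0, 0, 0, -0.45],
  [-0.2, 0, 0, 0, 0, 0, -0.6],
  [-0.2, 0, 0, 0, 0, 0, -0.75],
  [-0.2, 0, 0, 0, 0, 0, -0.9],
  [-0.2, 0, 0, 0, 0, 0, -0.9],
])

```text
time: 33.42
position: [0.6335, 0.0106, 0.0329]
eef_rot: [0.001, 0.556, 0.831, -0.0]
wrist_force: [-2.6, -2.8, 7.5]
width: 0.0469
finger_force: 20.0
```

arm_command([
  [-0.2, 0, 0, 0, 0, 0, -0.15],
  [-0.2, 0, 0, 0, 0, 0, -0.3],
  [-0.2, 0, 0, 0, 0, 0, -0.45],
  [-0.2, 0, 0, 0, 0, 0, -0.5],
  [-0.2, 0, 0, 0, 0, 0, -0.5],
  [0.3, 0, 0, 0, 0, 0, -0.5],
  [0.35, 0, 0, 0, 0, 0, -0.5],
  [0.35, 0, 0, 0.1, 0, 0, -0.5],
  [0.35, 0, 0, 0.3, 0, 0, -0.5],
  [0.35, 0, 0, 0.3, 0, 0, -0.5],
  [0.2, 0, 0, 0.3, 0, 0, -0.5],
])

```text
time: 34.8
position: [0.6326, 0.0116, 0.1056]
eef_rot: [-0.0, 0.707, 0.708, -0.0]
wrist_force: [-0.2, 0.3, -0.1]
width: 0.0513
finger_force: 0.0
```

Run:
```python
from h import *
s=read_state();print(s['position'],s['wrist_force'],s['eef_rot'],px('wrist',(.632,.011,.076)))
cv2.imwrite('pics/w6.png',snapshot('wrist')[90:330,170:490])
```

```text
[0.63257292 0.01162742 0.10557982] [-0.185413    0.25454924 -0.09071726] [-9.70920460e-05  7.06653048e-01  7.07560215e-01 -3.72873410e-05] [316.1 229.2]
```

View pics/w6.png

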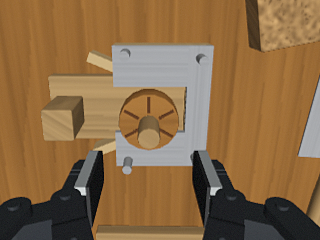

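arm_command([
  [0.2, 0, 0, -0.1, 0, 0, 0],
  [0.2, 0, 0, -0.2, 0, 0, 0],
  [0.2, 0, 0, -0.2, 0, 0, 0],
  [0.2, 0, 0, -0.2, 0, 0, 0],
  [-0.9, 0, 0, -0.2, 0, 0, 0],
  [-0.9, 0, 0, -0.2, 0, 0, 0],
  [-0.9, 0, 0, -0.2, 0, 0, 0],
  [-0.9, 0, 0, -0.2, 0, 0, 0],
  [-0.9, 0, 0, -0.2, 0, 0, 0],
  [-0.9, 0, 0, -0.2, 0, 0, 0],
  [-0.9, 0, 0, -0.2, 0, 0, 0],
  [-0.9, 0, 0, -0.2, 0, 0, 0],
], force=45)

```text
time: 36.35
position: [0.6333, 0.0114, 0.0569]
eef_rot: [0.001, 0.707, 0.708, 0.0]
wrist_force: [-1.9, -0.1, 6.2]
width: 0.0141
finger_force: 44.1
```

arm_command([
  [-0.9, 0, 0, 0.008, 0, 0, 0],
  [-0.9, 0, 0, 0.016, 0, 0, 0],
  [-0.9, 0, 0, 0.024, 0, 0, 0],
  [-0.9, 0, 0, 0.032, 0, 0, 0],
  [-0.9, 0, 0, 0.032, 0, 0, 0],
  [-0.9, 0, 0, 0.032, 0, 0, 0],
])

```text
time: 37.1
position: [0.6325, 0.0115, 0.0633]
eef_rot: [-0.0, 0.707, 0.707, -0.0]
wrist_force: [0.3, -0.1, -5.3]
width: 0.0138
finger_force: 43.9
```

arm_command([
  [-0.9, 0, 0, 0.008, 0, 0, 0],
  [-0.9, 0, 0, 0.016, 0, 0, 0],
  [-0.9, 0, 0, 0.024, 0, 0, 0],
  [-0.9, 0, 0, 0.032, 0, 0, 0],
  [-0.9, 0, 0, 0.036, 0, 0, 0],
  [-0.9, 0, 0, 0.036, 0, 0, 0],
  [-0.9, 0, 0, 0.036, 0, 0, 0],
])

```text
time: 37.98
position: [0.6325, 0.0115, 0.0725]
eef_rot: [-0.0, 0.707, 0.707, -0.0]
wrist_force: [1.0, 0.8, -10.6]
width: 0.0142
finger_force: 44.0
```

arm_command([
  [-0.9, 0, 0, 0.006, 0, 0, 0],
  [-0.9, 0, 0, 0.01, 0, 0, 0],
  [-0.9, 0, 0, 0.01, 0, 0, 0],
  [-0.9, 0, 0, 0.01, 0, 0, 0],
])

```text
time: 38.48
position: [0.6325, 0.0115, 0.075]
eef_rot: [-0.0, 0.707, 0.708, -0.0]
wrist_force: [1.9, 0.9, -14.8]
width: 0.0141
finger_force: 44.0
```

arm_command([
  [-0.9, 0, 0, -0.012, 0, 0, 0],
  [-0.9, 0, 0, -0.024, 0, 0, 0],
  [-0.9, 0, 0, -0.036, 0, 0, 0],
  [-0.9, 0, 0, -0.042, 0, 0, 0],
  [-0.9, 0, 0, -0.042, 0, 0, 0],
  [0.0, 0, 0, -0.042, 0, 0, 0],
  [0.2, 0, 0, -0.042, 0, 0, 0],
  [0.2, 0, 0, 0.05, 0, 0, 0],
  [0.2, 0, 0, 0.15, 0, 0, 0],
  [0.3, -0.2, 0, 0.15, 0, 0, 0.2],
  [0.3, -0.28, 0, 0.15, 0, 0, 0.4],
  [0.3, -0.28, 0, 0.15, 0, 0, 0.6],
  [0.3, -0.28, 0, 0.15, 0, 0, 0.8],
  [0.3, -0.28, 0, 0.15, 0, 0, 1.0],
  [0.3, -0.28, 0, 0.15, 0, 0, 1.0],
])

```text
time: 40.35
position: [0.5634, 0.0114, 0.1132]
eef_rot: [0.001, 0.383, 0.924, 0.0]
wrist_force: [0.3, -0.2, 0.1]
width: 0.0555
finger_force: 0.0
```

arm_command([
  [0.3, 0, 0, 0, 0, 0, 0.22],
  [0.3, 0, 0, 0, 0, 0, 0.44],
  [0.3, 0, 0, 0, 0, 0, 0.66],
  [0.3, 0, 0, 0, 0, 0, 0.88],
  [0.3, 0, 0, 0, 0, 0, 1.0],
  [0.3, 0, 0, 0, 0, 0, 1.0],
])

```text
time: 41.1
position: [0.5631, 0.0114, 0.113]
eef_rot: [0.0, 0.001, 1.0, -0.0]
wrist_force: [-0.3, -0.1, -0.0]
width: 0.0557
finger_force: 0.0
```

Run:
```python
from h import *
s=read_state();print(s['position'],s['eef_rot'],px('wrist',(.562,.011,.054)),px('wrist',(.632,.011,.082)))
a=snapshot('wrist')[60:340,150:520];b=cv2.resize(snapshot('top')[180:255,170:260],None,fx=4,fy=4)
o=np.zeros((300,740,3),np.uint8);o[:280,:370]=a;o[:300,375:735]=b
cv2.imwrite('pics/m7.png',o)
```

```text
[0.56312483 0.01143694 0.11298854] [ 3.33432549e-04  1.28737112e-03  9.99999115e-01 -3.91475779e-05] [317.6 210.5] [317.8 308.2]
```

View pics/m7.png

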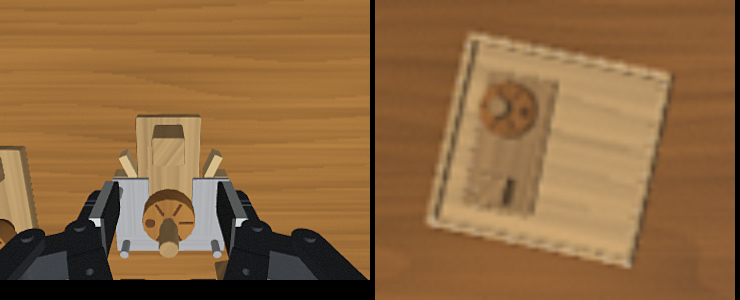

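arm_command([
  [0.3, 0, 0, -0.2, 0, 0, 0],
  [0.3, 0, 0, -0.36, 0, 0, 0],
  [0.3, 0, 0, -0.372, 0, 0, 0],
  [0.3, 0, 0, -0.372, 0, 0, 0],
  [-0.6, 0, 0, -0.372, 0, 0, 0],
  [-0.6, 0, 0, -0.372, 0, 0, 0],
  [-0.6, 0, 0, -0.372, 0, 0, 0],
  [-0.6, 0, 0, -0.372, 0, 0, 0],
  [-0.6, 0, 0, -0.372, 0, 0, 0],
  [-0.6, 0, 0, -0.366, 0, 0, 0],
  [-0.6, -0.1, 0, -0.366, 0, 0, 0],
  [-0.6, -0.2, 0, -0.366, 0, 0, 0],
  [-0.6, -0.3, 0, -0.366, 0, 0, 0],
  [-0.6, -0.4, 0, -0.366, 0, 0, 0],
  [-0.6, -0.42, 0, -0.366, 0, 0, 0],
  [-0.6, -0.42, 0, -0.2, 0, 0, 0],
  [-0.6, -0.42, 0, -0.05, 0, 0, 0],
  [-0.6, -0.42, 0, 0, 0, 0, 0],
], force=50)

```text
time: 43.45
position: [0.4594, 0.0112, 0.1148]
eef_rot: [0.002, -0.001, 1.0, -0.0]
wrist_force: [0.8, 0.1, -1.4]
width: 0.0252
finger_force: 50.0
```

arm_command([
  [-0.6, -0.02, 0.25, 0, 0, 0, -0.07],
  [-0.6, -0.04, 0.5, 0, 0, 0, -0.14],
  [-0.6, -0.054, 0.75, 0, 0, 0, -0.22],
  [-0.6, -0.054, 0.9, 0, 0, 0, -0.22],
  [-0.6, -0.054, 0.9, 0, 0, 0, -0.22],
])

```text
time: 44.08
position: [0.4434, 0.2389, 0.1116]
eef_rot: [-0.001, 0.084, 0.996, -0.0]
wrist_force: [0.4, -1.1, -1.9]
width: 0.0251
finger_force: 50.3
```

arm_command([
  [-0.6, 0, 0.2, 0, 0, 0, 0],
  [-0.6, 0, 0.265, 0, 0, 0, 0],
  [-0.6, 0, 0.265, 0, 0, 0, 0],
  [-0.6, 0, 0.265, 0, 0, 0, 0],
  [-0.6, 0, 0.265, -0.16, 0, 0, 0],
  [-0.6, 0, 0.265, -0.3, 0, 0, 0],
  [-0.6, 0, 0.265, -0.335, 0, 0, 0],
  [-0.6, 0, 0.265, -0.343, 0, 0, 0],
  [-0.6, 0, 0.265, -0.343, 0, 0, 0],
])

```text
time: 45.2
position: [0.4451, 0.3024, 0.0279]
eef_rot: [0.001, 0.086, 0.996, 0.0]
wrist_force: [-0.4, 0.4, -1.5]
width: 0.0257
finger_force: 51.0
```

arm_command([
  [-0.2, 0, 0, 0, 0, 0, 0],
  [0.05, 0, 0, 0, 0, 0, 0],
  [0.05, 0, 0, 0, 0, 0, 0],
  [0.05, 0, 0, 0.1, 0, 0, 0],
  [0.05, 0, 0, 0.35, 0, 0, 0],
  [0.05, 0, -0.2, 0.6, 0, 0, 0],
  [0.05, 0, -0.5, 0.6, 0, 0, 0],
  [0.05, 0, -0.8, 0.6, 0, 0, 0.1],
  [0.05, 0, -1.0, 0.6, 0, 0, 0.198],
  [0.05, 0, -1.0, 0.6, 0, 0, 0.198],
])

```text
time: 46.45
position: [0.4442, 0.0499, 0.1775]
eef_rot: [0.0, 0.009, 1.0, -0.0]
wrist_force: [0.1, 1.0, 0.7]
width: 0.0449
finger_force: 0.0
```

Run:
```python
from h import *
im=snapshot('top');cv2.imwrite('pics/top8.png',im);A=cv2.imread('pics/top0.png').astype(int);B=cv2.imread('pics/top5.png').astype(int)
D=lambda X,a,b,c,d:int((abs(im.astype(int)-X).sum(2)[a:b,c:d]>60).sum())
print('F',D(A,155,200,343,370),'crate',D(A,175,245,372,445))
cv2.imwrite('pics/m8.png',cv2.resize(im[130:260,170:450],None,fx=2.8,fy=2.8,interpolation=cv2.INTER_CUBIC))
```

```text
F 0 crate 0
```

View pics/m8.png

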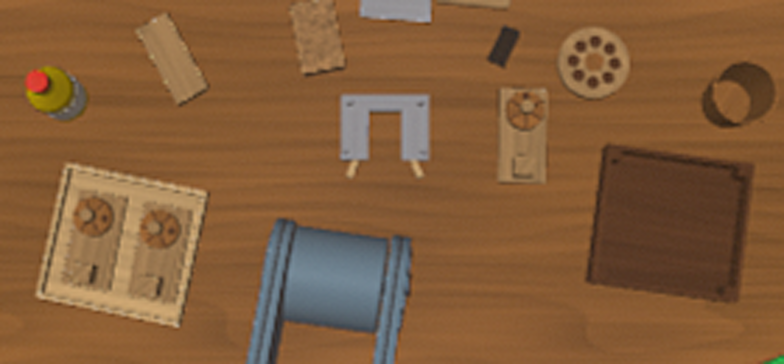

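arm_command([
  [0.3, 0.15, -0.22, 0, 0, 0, 0],
  [0.3, 0.3, -0.44, 0, 0, 0, 0],
  [0.3, 0.45, -0.65, 0, 0, 0, 0],
  [0.3, 0.596, -0.853, 0, 0, 0, 0],
  [0.3, 0.596, -0.853, 0, 0, 0, 0],
  [0.3, 0.596, -0.853, -0.2, 0, 0, 0],
  [0.3, 0.596, -0.853, -0.4, 0, 0, 0],
  [0.3, 0.596, -0.853, -0.6, 0, 0, 0],
  [0.3, 0.596, -0.853, -0.631, 0, 0, 0],
  [0.3, 0.596, -0.853, -0.631, 0, 0, 0],
  [-0.6, 0.596, -0.853, -0.631, 0, 0, 0],
  [-0.6, 0.596, -0.853, -0.631, 0, 0, 0],
  [-0.6, 0.596, -0.853, -0.631, 0, 0, 0],
  [-0.6, 0.596, -0.853, -0.631, 0, 0, 0],
  [-0.6, 0.596, -0.853, -0.631, 0, 0, 0],
  [-0.6, 0.596, -0.853, -0.631, 0, 0, 0],
], force=50)

```text
time: 48.5
position: [0.595, -0.1611, 0.0219]
eef_rot: [0.002, 0.008, 1.0, -0.001]
wrist_force: [0.3, 1.0, 7.6]
width: 0.025
finger_force: 50.9
```

arm_command([
  [-0.6, 0, 0, 0.12, 0, 0, 0],
  [-0.6, 0, 0, 0.28, 0, 0, 0],
  [-0.6, -0.2, 0.1, 0.28, 0, 0, 0.022],
  [-0.6, -0.4, 0.25, 0.28, 0, 0, 0.022],
  [-0.6, -0.528, 0.45, 0.28, 0, 0, 0.022],
  [-0.6, -0.528, 0.688, 0.28, 0, 0, 0.022],
  [-0.6, -0.528, 0.688, 0.28, 0, 0, 0.022],
  [-0.6, -0.528, 0.688, 0.14, 0, 0, 0.022],
  [-0.6, -0.528, 0.688, 0.04, 0, 0, 0.022],
  [-0.6, -0.528, 0.688, 0.006, 0, 0, 0.022],
  [-0.6, -0.528, 0.688, 0.006, 0, 0, 0.022],
])

```text
time: 49.88
position: [0.4621, 0.0107, 0.0216]
eef_rot: [0.001, -0.0, 1.0, -0.0]
wrist_force: [-0.0, 0.4, -1.7]
width: 0.0257
finger_force: 51.0
```

arm_command([
  [-0.6, 0.06, 0, 0.0, 0, 0, 0],
  [-0.6, 0.12, 0, 0.0, 0, 0, 0],
  [-0.6, 0.18, 0, 0.0, 0, 0, 0],
  [-0.6, 0.24, 0, 0.0, 0, 0, 0],
  [-0.6, 0.3, 0, 0.0, 0, 0, 0],
  [-0.6, 0.35, 0, 0.0, 0, 0, 0],
  [-0.6, 0.38, 0, 0.0, 0, 0, 0],
  [-0.6, 0.39, 0, 0.0, 0, 0, 0],
  [-0.6, 0.4, 0, 0.0, 0, 0, 0],
  [-0.6, 0.406, 0, 0.0, 0, 0, 0],
  [-0.6, 0.406, 0, 0.0, 0, 0, 0],
])

```text
time: 51.25
position: [0.5629, 0.0115, 0.0211]
eef_rot: [-0.0, -0.001, 1.0, -0.0]
wrist_force: [-2.7, 0.1, 5.9]
width: 0.0254
finger_force: 51.9
```

arm_command([
  [-0.6, 0.006, 0, 0.0, 0, 0, 0],
  [-0.6, 0.012, 0, 0.0, 0, 0, 0],
  [-0.6, 0.016, 0, 0.0, 0, 0, 0],
  [-0.6, 0.016, 0, 0.0, 0, 0, 0],
])

```text
time: 51.75
position: [0.5637, 0.0116, 0.0211]
eef_rot: [-0.003, -0.001, 1.0, 0.0]
wrist_force: [-13.3, -1.6, 14.7]
width: 0.025
finger_force: 53.2
```

arm_command([
  [0.0, -0.01, 0, 0.0, 0, 0, 0],
  [0.2, -0.01, 0, 0.0, 0, 0, 0],
  [0.2, -0.01, 0, 0.0, 0, 0, 0],
  [0.2, -0.01, 0, 0.1, 0, 0, 0],
  [0.4, -0.01, 0, 0.36, 0, 0, 0],
  [0.8, -0.01, 0, 0.36, 0, 0, 0],
  [0.8, 0.264, 0, 0.36, 0, 0, 0],
  [0.8, 0.264, 0, 0.36, 0, 0, 0],
  [0.8, 0.264, 0, 0.36, 0, 0, 0],
  [0.8, 0.264, 0, 0.2, 0, 0, 0],
  [0.8, 0.264, 0, 0.04, 0, 0, 0],
  [0.8, 0.264, 0, 0.04, 0, 0, 0],
  [0.8, 0.264, 0, 0.04, 0, 0, 0],
  [-0.2, 0.264, 0, 0.04, 0, 0, 0],
  [-0.2, 0.264, 0, 0.04, 0, 0, 0],
  [-0.2, 0.264, 0, 0.04, 0, 0, 0],
  [-0.2, 0.264, 0, 0.04, 0, 0, 0],
  [-0.2, 0.264, 0, 0.04, 0, 0, 0],
  [-0.2, 0.264, 0, 0.04, 0, 0, 0],
], force=20)

```text
time: 54.12
position: [0.634, 0.0114, 0.0328]
eef_rot: [0.002, -0.001, 1.0, -0.0]
wrist_force: [-1.4, 0.6, 7.3]
width: 0.0471
finger_force: 19.9
```

arm_command([
  [-0.2, 0, 0, 0, 0, 0, -0.05],
  [-0.2, 0, 0, 0, 0, 0, -0.1],
  [-0.2, 0, 0, 0, 0, 0, -0.15],
  [-0.2, 0, 0, 0, 0, 0, -0.2],
  [-0.2, 0, 0, 0, 0, 0, -0.25],
  [-0.2, 0, 0, 0, 0, 0, -0.3],
  [-0.2, 0, 0, 0, 0, 0, -0.3],
])

```text
time: 55.0
position: [0.6339, 0.0112, 0.0329]
eef_rot: [0.002, 0.117, 0.993, -0.0]
wrist_force: [-1.6, -1.3, 6.5]
width: 0.0471
finger_force: 19.9
```

Run:
```python
from h import *
s=read_state();print(s['position'],s['wrist_force'],s['wrist_torque'],s['eef_rot'],s['width'],s['finger_force'])
```

```text
[0.63394493 0.0111546  0.03285249] [-1.63569287 -1.25394175  6.532301  ] [-0.05819764  0.21673565 -0.00140651] [ 1.56151998e-03  1.17134837e-01  9.93114774e-01 -1.94515636e-04] 0.04705726095910511 19.89226520061493
```

arm_command([
  [-0.2, 0, 0, 0, 0, 0, -0.1],
  [-0.2, 0, 0, 0, 0, 0, -0.2],
  [-0.2, 0, 0, 0, 0, 0, -0.3],
  [-0.2, 0, 0, 0, 0, 0, -0.3],
])

```text
time: 55.5
position: [0.6339, 0.011, 0.0328]
eef_rot: [0.002, 0.233, 0.972, -0.0]
wrist_force: [-0.6, -0.7, 6.2]
width: 0.0473
finger_force: 19.9
```

Run:
```python
from h import *
s=read_state();print(s['position'],s['wrist_force'],s['wrist_torque'],s['eef_rot'],s['width'],s['finger_force'])
```

```text
[0.63388949 0.01103811 0.03284226] [-0.62523489 -0.71635684  6.19645152] [-0.17083064  0.27203317  0.00092361] [ 1.52714339e-03  2.33223057e-01  9.72422056e-01 -1.34324370e-04] 0.04730382701047432 19.92486923933029
```

Free. Finish the turn, then tug, watching whether it gives.

arm_command([
  [-0.2, 0, 0, 0, 0, 0, -0.15],
  [-0.2, 0, 0, 0, 0, 0, -0.3],
  [-0.2, 0, 0, 0, 0, 0, -0.45],
  [-0.2, 0, 0, 0, 0, 0, -0.6],
  [-0.2, 0, 0, 0, 0, 0, -0.75],
  [-0.2, 0, 0, 0, 0, 0, -0.9],
  [-0.2, 0, 0, 0, 0, 0, -0.9],
])

```text
time: 56.38
position: [0.6335, 0.0107, 0.0328]
eef_rot: [0.001, 0.556, 0.831, 0.0]
wrist_force: [-2.7, -2.7, 8.1]
width: 0.0472
finger_force: 20.0
```

arm_command([
  [-0.2, 0, 0, 0, 0, 0, -0.15],
  [-0.2, 0, 0, 0, 0, 0, -0.3],
  [-0.2, 0, 0, 0, 0, 0, -0.45],
  [-0.2, 0, 0, 0, 0, 0, -0.5],
  [-0.2, 0, 0, 0, 0, 0, -0.5],
  [0.3, 0, 0, 0, 0, 0, -0.5],
  [0.35, 0, 0, 0, 0, 0, -0.5],
  [0.35, 0, 0, 0.1, 0, 0, -0.5],
  [0.35, 0, 0, 0.3, 0, 0, -0.5],
  [0.35, 0, 0, 0.3, 0, 0, -0.5],
  [0.2, 0, 0, 0.3, 0, 0, -0.5],
])

```text
time: 57.75
position: [0.6325, 0.0116, 0.1055]
eef_rot: [-0.0, 0.707, 0.708, -0.0]
wrist_force: [-1.3, -0.0, -0.8]
width: 0.0517
finger_force: 0.0
```

arm_command([
  [0.2, 0, 0, -0.1, 0, 0, 0],
  [0.2, 0, 0, -0.2, 0, 0, 0],
  [0.2, 0, 0, -0.2, 0, 0, 0],
  [0.2, 0, 0, -0.2, 0, 0, 0],
  [-0.9, 0, 0, -0.2, 0, 0, 0],
  [-0.9, 0, 0, -0.2, 0, 0, 0],
  [-0.9, 0, 0, -0.2, 0, 0, 0],
  [-0.9, 0, 0, -0.2, 0, 0, 0],
  [-0.9, 0, 0, -0.2, 0, 0, 0],
  [-0.9, 0, 0, -0.2, 0, 0, 0],
  [-0.9, 0, 0, -0.2, 0, 0, 0],
  [-0.9, 0, 0, -0.2, 0, 0, 0],
], force=45)

```text
time: 59.25
position: [0.6333, 0.0114, 0.0569]
eef_rot: [0.001, 0.707, 0.708, 0.0]
wrist_force: [-1.6, 0.3, 4.9]
width: 0.0144
finger_force: 44.1
```

arm_command([
  [-0.9, 0, 0, 0.008, 0, 0, 0],
  [-0.9, 0, 0, 0.016, 0, 0, 0],
  [-0.9, 0, 0, 0.024, 0, 0, 0],
  [-0.9, 0, 0, 0.032, 0, 0, 0],
  [-0.9, 0, 0, 0.032, 0, 0, 0],
  [-0.9, 0, 0, 0.032, 0, 0, 0],
])

```text
time: 60.0
position: [0.6328, 0.0115, 0.0638]
eef_rot: [-0.0, 0.707, 0.708, -0.0]
wrist_force: [-0.2, -0.8, -2.7]
width: 0.0146
finger_force: 43.9
```

arm_command([
  [-0.9, 0, 0, 0.008, 0, 0, 0],
  [-0.9, 0, 0, 0.016, 0, 0, 0],
  [-0.9, 0, 0, 0.024, 0, 0, 0],
  [-0.9, 0, 0, 0.032, 0, 0, 0],
  [-0.9, 0, 0, 0.036, 0, 0, 0],
  [-0.9, 0, 0, 0.036, 0, 0, 0],
  [-0.9, 0, 0, 0.036, 0, 0, 0],
])

```text
time: 60.88
position: [0.633, 0.0114, 0.0729]
eef_rot: [0.0, 0.707, 0.707, 0.0]
wrist_force: [-0.5, -0.3, -1.0]
width: 0.0144
finger_force: 44.0
```

arm_command([
  [-0.9, 0, 0, 0.006, 0, 0, 0],
  [-0.9, 0, 0, 0.012, 0, 0, 0],
  [-0.9, 0, 0, 0.012, 0, 0, 0],
  [-0.9, 0, 0, 0.012, 0, 0, 0],
])

```text
time: 61.38
position: [0.6329, 0.0114, 0.0759]
eef_rot: [0.0, 0.707, 0.708, 0.0]
wrist_force: [0.2, -0.4, -1.2]
width: 0.0142
finger_force: 44.0
```

arm_command([
  [-0.9, 0, 0, -0.006, 0, 0, 0],
  [-0.9, 0, 0, -0.012, 0, 0, 0],
  [-0.9, 0, 0, -0.012, 0, 0, 0],
  [0.0, 0, 0, -0.012, 0, 0, 0],
  [0.2, 0, 0, -0.012, 0, 0, 0],
  [0.2, 0, 0, 0.05, 0, 0, 0],
  [0.2, 0, 0, 0.17, 0, 0, 0],
  [0.2, 0, 0, 0.17, 0, 0, 0],
  [0.3, -0.2, 0, 0.17, 0, 0, 0.2],
  [0.3, -0.28, 0, 0.17, 0, 0, 0.4],
  [0.3, -0.28, 0, 0.17, 0, 0, 0.6],
  [0.3, -0.28, 0, 0.17, 0, 0, 0.8],
  [0.3, -0.28, 0, 0.17, 0, 0, 1.0],
  [0.3, -0.28, 0, 0.17, 0, 0, 1.0],
])

```text
time: 63.12
position: [0.5626, 0.0115, 0.1182]
eef_rot: [-0.0, 0.383, 0.924, -0.0]
wrist_force: [0.4, 0.6, -0.4]
width: 0.0558
finger_force: 0.0
```

arm_command([
  [0.3, 0, 0, 0, 0, 0, 0.22],
  [0.3, 0, 0, 0, 0, 0, 0.44],
  [0.3, 0, 0, 0, 0, 0, 0.66],
  [0.3, 0, 0, 0, 0, 0, 0.88],
  [0.3, 0, 0, 0, 0, 0, 1.0],
  [0.3, 0, 0, 0, 0, 0, 1.0],
])

```text
time: 63.88
position: [0.5627, 0.0115, 0.1182]
eef_rot: [-0.0, 0.001, 1.0, 0.0]
wrist_force: [0.3, -0.0, 0.4]
width: 0.0558
finger_force: 0.0
```

Run:
```python
from h import *
s=read_state();print(s['position'],s['eef_rot'],px('wrist',(.562,.011,.054)),[px('wrist',(.632,.011,z)) for z in (.076,.082,.09)])
a=snapshot('wrist')[60:380,150:520];t=snapshot('top');cv2.imwrite('pics/top9.png',t);b=cv2.resize(t[165:250,365:455],None,fx=4,fy=4)
o=np.zeros((340,740,3),np.uint8);o[:320,:370]=a;o[:340,375:735]=b
cv2.imwrite('pics/m9.png',o)
```

```text
[0.56270946 0.01150092 0.11818225] [-1.09126614e-04  1.27052618e-03  9.99999186e-01  3.32614868e-05] [317.5 208.6] [array([317.7, 298.9]), array([317.7, 304. ]), array([317.7, 311.3])]
```

View pics/m9.png

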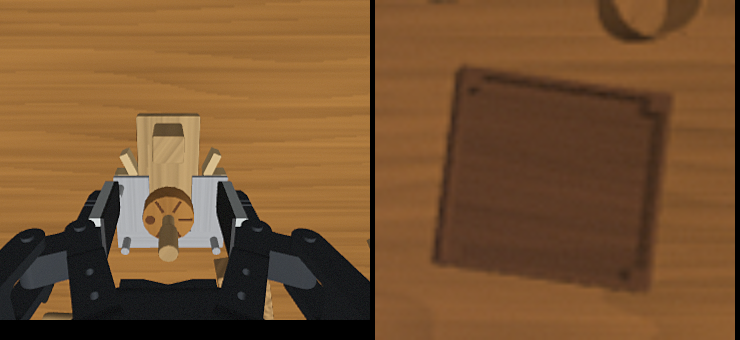

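arm_command([
  [0.3, 0, 0, -0.2, 0, 0, 0],
  [0.3, 0, 0, -0.38, 0, 0, 0],
  [0.3, 0, 0, -0.394, 0, 0, 0],
  [0.3, 0, 0, -0.394, 0, 0, 0],
  [-0.6, 0, 0, -0.394, 0, 0, 0],
  [-0.6, 0, 0, -0.394, 0, 0, 0],
  [-0.6, 0, 0, -0.394, 0, 0, 0],
  [-0.6, 0, 0, -0.394, 0, 0, 0],
  [-0.6, 0, 0, -0.394, 0, 0, 0],
  [-0.6, 0, 0, -0.388, 0, 0, 0],
  [-0.6, -0.1, 0, -0.388, 0, 0, 0],
  [-0.6, -0.2, 0, -0.388, 0, 0, 0],
  [-0.6, -0.3, 0, -0.388, 0, 0, 0],
  [-0.6, -0.4, 0, -0.388, 0, 0, 0],
  [-0.6, -0.42, 0, -0.388, 0, 0, 0],
  [-0.6, -0.42, 0, -0.2, 0, 0, 0],
  [-0.6, -0.42, 0, 0, 0, 0, 0],
  [-0.6, -0.42, 0, 0.12, 0, 0, 0],
  [-0.6, -0.42, 0, 0.12, 0, 0, 0],
], force=50)

```text
time: 66.35
position: [0.4597, 0.0111, 0.1505]
eef_rot: [0.003, -0.001, 1.0, -0.001]
wrist_force: [0.3, -0.3, -2.8]
width: 0.0253
finger_force: 50.0
```

arm_command([
  [-0.6, 0.02, -0.22, 0, 0, 0, -0.06],
  [-0.6, 0.04, -0.44, 0, 0, 0, -0.12],
  [-0.6, 0.06, -0.66, 0, 0, 0, -0.171],
  [-0.6, 0.088, -0.88, 0, 0, 0, -0.171],
  [-0.6, 0.088, -0.94, 0, 0, 0, -0.171],
  [-0.6, 0.088, -0.94, 0, 0, 0, -0.171],
])

```text
time: 67.1
position: [0.4789, -0.2236, 0.1465]
eef_rot: [-0.001, 0.068, 0.998, 0.001]
wrist_force: [0.7, 0.2, -1.2]
width: 0.0251
finger_force: 50.2
```

Run:
```python
from h import *
s=read_state();print(s['position'],s['eef_rot'],s['width'])
t=snapshot('top').astype(int);A=cv2.imread('pics/top9.png').astype(int)
print((abs(t-A).sum(2)[200:245,400:445]>60).sum())
c=np.array([w('top',*p,.05) for p in [(386.25,181.75),(439.25,188.75),(434,237.5),(379.25,231)]]);print(c,c.mean(0))
```

```text
[ 0.47888226 -0.22364319  0.14647536] [-0.00146222  0.06755718  0.99771375  0.00107991] 0.025143434773115547
928
[[ 0.6171 -0.2621]
 [ 0.5936 -0.4446]
 [ 0.4259 -0.4239]
 [ 0.4473 -0.2368]] [ 0.520975 -0.34185 ]
```

Run:
```python
from h import *
t=snapshot('top').astype(int);A=cv2.imread('pics/top9.png').astype(int)
d=(abs(t-A).sum(2)>60)
for r in range(175,250,5):print(r,''.join('#' if d[r,c] else '.' for c in range(300,460,3)))
```

```text
175 .##########...........................................
180 .#####.####...........................................
185 #####...###...........................................
190 #######.##....................##......................
195 ##########...............#...####.....................
200 ##########.................#########..................
205 .......##................#############................
210 ......###................###############..............
215 ......###............######################...........
220 ......##.............######################...........
225 ......##.............######.##############............
230 .....###............####...##.###########.............
235 .....##............####..........#######..............
240 #######...........####............#####...............
245 #######..........####............#####................
```

arm_command([
  [-0.6, 0, -0.22, 0, 0, 0, 0],
  [-0.6, 0, -0.45, 0, 0, 0, 0],
  [-0.6, 0, -0.45, 0, 0, 0, 0],
  [-0.6, 0, -0.45, 0, 0, 0, 0],
  [-0.6, 0, -0.45, -0.16, 0, 0, 0],
  [-0.6, 0, -0.45, -0.32, 0, 0, 0],
  [-0.6, 0, -0.45, -0.44, 0, 0, 0],
  [-0.6, 0, -0.45, -0.475, 0, 0, 0],
  [-0.6, 0, -0.45, -0.484, 0, 0, 0],
  [-0.6, 0, -0.45, -0.484, 0, 0, 0],
])

```text
time: 68.45
position: [0.4806, -0.3358, 0.0284]
eef_rot: [0.001, 0.066, 0.998, -0.001]
wrist_force: [-1.0, 0.6, -1.2]
width: 0.0253
finger_force: 50.7
```

arm_command([
  [-0.2, 0, 0, 0, 0, 0, 0],
  [0.05, 0, 0, 0, 0, 0, 0],
  [0.05, 0, 0, 0, 0, 0, 0],
  [0.05, 0, 0, 0.1, 0, 0, 0],
  [0.05, 0, 0, 0.35, 0, 0, 0],
  [0.05, 0, 0, 0.6, 0, 0, 0],
  [0.05, -0.2, 0.3, 0.6, 0, 0, 0],
  [0.05, -0.3, 0.6, 0.6, 0, 0, 0],
  [0.05, -0.3, 0.9, 0.6, 0, 0, 0],
  [0.05, -0.3, 1.0, 0.6, 0, 0, 0],
  [0.05, -0.3, 1.0, 0.6, 0, 0, 0],
])

```text
time: 69.82
position: [0.4036, -0.083, 0.1775]
eef_rot: [-0.0, 0.065, 0.998, 0.0]
wrist_force: [0.0, -0.2, -0.3]
width: 0.0446
finger_force: 0.0
```

Run:
```python
from h import *
s=read_state();print(s['position'],s['wrist_force'])
cv2.imwrite('pics/f.png',cv2.resize(snapshot('top')[130:260,170:450],None,fx=2.8,fy=2.8,interpolation=cv2.INTER_CUBIC))
```

```text
[ 0.40363646 -0.08303736  0.17750489] [ 0.01871685 -0.16945492 -0.32157421]
```

View pics/f.png

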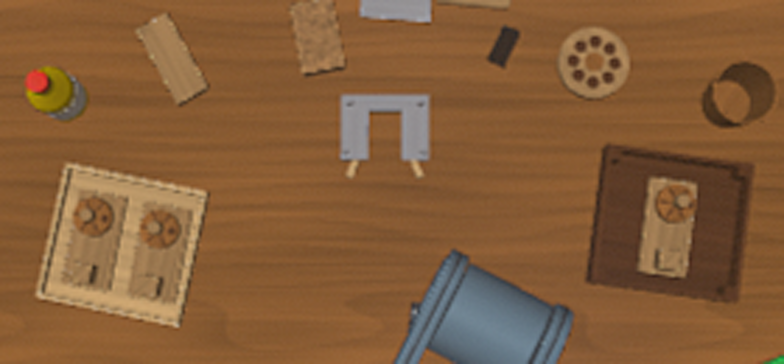

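The view shows two blocks flat in the tray (about pixels 93,240 and 157,255), one flat in the crate (668,228), and the jig empty. The bystanders look unmoved, so I am handing in.

```bash
python3 -c "
from rig import *
print(close_job())"
```

```text
the job is handed in; nothing more can be done
None
```

I tested all three wheel blocks on the bench and handed the job in; all three wheels turned freely, two blocks had sound pins and lie flat in the tray, and one had a pin that drew out (about 16 mm) and lies flat in the crate.

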